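# Prove a fuse holder dead, then pull the blown fuse and hold it up with its pin on top

## Robot

A 7-joint arm with a two-finger parallel gripper is mounted at the origin on the work surface. World frame = base frame: x ahead of the robot, y to its left, z up, the work surface at z = 0. Lengths are in m, angles in degrees, forces in N, time in s.
With the tool pointing down it reaches from about 0.425 to 0.95 m from the base axis. Payload 16.7 kg.
Tool frame: the origin (TCP) lies midway between the tips of the shut fingers; the grasp point (between the pads) lies 19 mm behind it; z points along the fingers, y is the line along which they close (so a half turn about z gives the same grasp; the last joint's range is limited). The gripper opens to 94 mm and grips with 3 to 60 N. Pads are 16 mm wide; open, the fingers measure 119 mm over their backs; the gripper's body (75 mm by 177 mm) begins 78 mm behind the grasp point.
Start: joints at [68.383, 24.414, 4.234, 92.017, -1.954, 63.644, -3.845], TCP at [0.152, -0.658, 0.17] pointing down, gripper open.
Joint ranges: [-163.25, 163.25], [-28.42, 122.38], [-70.27, 78.77], [12.13, 141.07], [-58.53, 238.53], [9.26, 117.41], [-156.51, 156.51]. Speed limits (degrees/s): [108.29, 108.29, 136.94, 136.94, 172.46, 172.46, 172.46].

## Interface

Orientations are given as [roll, pitch, yaw] about the fixed x, y, z axes, in that order (R = Rz(yaw) Ry(pitch) Rx(roll)).
In Python, from plant import * gives the robot as it stands.
- The arm moves only by the tool servo_tool, never from a script. Its argument "deltas" is a list of rows, each a list of 5 numbers: the shift along the tool's x, y, z in mm, then the turn about the tool's z in degrees, then the closure, from 0 (fully open) to 1 (shut). In form: [[dx, dy, dz, twist, jaw], ...]. A call has 1 to 12 rows; each row is the pose to reach, as a shift and turn from the pose commanded when the call began, along the tool's axes at that moment; what a row does not reach only later rows make up. A row lasts 1/10 s, in which the tool goes at most 50 mm and 8.59 degrees, less where a joint would pass 70% of its speed; a pose out of reach is approached as far as the arm can. A call with a gripper value outside its range is refused whole. The fingers move at their own pace and stop on an object; "force" is the grip in N (left out, the last holds). Time passes only in rows, so rows that repeat a pose let the fingers close. It gives the time, the measured TCP pose, the force, the opening and the grip force at its end, in the units of the state.
- get_state(): the state, without advancing time (a new reading comes with each control period).
- get_image(name): name is "side" or "top"; returns (picture, depth): 480x640x3 uint8, red, green, blue; 480x640 float32, m along the optical axis (not along the pixel's ray), 0 where there is no reading.
- camera_model(name): a dict with "vertical_fov" (degrees; the focal length in pixels is half the picture's height over the tangent of half this angle, whatever the lens; pixels are square), "cx", "cy" (the principal point, pixels), "R" (3x3) and "t" (3): a world point X has camera coordinates R X + t. Camera axes: x right, y down, z forward; pixel columns grow to the right and rows downward; lengths in m; the calibration is good to about 2 mm. A picture is of the moment at which its call begins. camera_model takes no time and is no camera call.
- hand_in(): hands the job in; it is judged then, once.
The state is a dict: "time": time; "joint_positions": joint angles; "dq": joint speeds; "joint_torque": joint torques, N m; "eef_pos": TCP position; "ee_rot": TCP orientation; "wrist_force": force on the tool from outside, world axes, zero at the start; "ft_torque": the same for the moment, N m; "gripper_width": opening from 0.0 (shut) to 1.0 (fully open); "gripper_force": force on a finger pad.
Only numpy, scipy, OpenCV 4.12 (cv2) and the standard library are available. Lean on these libraries where they do the work, as an engineer would, in place of code of your own. Each camera call takes 0.05 s, during which the arm holds its last target. There are 200 camera calls.

## Task

One of the two fuse holders on the bench carries a blown fuse, the one with a red ring and a red pin standing out of its end cap: prove that holder dead by lightly touching the orange test probe's tip to its terminal screw in the yellow shroud and then to the one in the blue shroud, and stand the probe back in its holster. Then draw the blown fuse up out of its clips, turn it upright with the red pin on top and finish still holding it there, steady, at least 20 cm above the bench. Leave everything else where it is.

Things in the scene. Friction and masses are not known exactly. Their poses are not given: they have to be found in the camera images.
- probe_grip (a point): Orange test probe, 130 mm long, 70 g, tip down in its holster. Point on its axis, 32 mm below its top end, where to grip: barrel 18 mm diameter, 32 mm up and down from here. Below that a finger guard 34 mm across, upper face 32 mm and underside 36 mm below this point (the probe hangs on it in the holster), then an 18 mm nose that tapers. z axis: along the probe, away from the tip.
- probe_tip (a point): Tip of the probe, on its axis 98 mm below probe_grip: a 4 mm brass pin, spring loaded, that gives way up to 6 mm into the probe (0.9 N to start moving, 2.7 N fully in).
- stand_mouth (a point): Probe holster, fixed: upright grey tube 72 mm tall, 38 mm outside diameter, on a round 76 mm foot. Point: centre of its open mouth, at the top. Bore 24 mm wide, 66 mm deep; the probe goes in tip down and is home when its finger guard sits on the rim (probe_grip then 36 mm above this point).
- holder_a: Holder of the blown fuse, fixed: black base 160 x 40 mm, two pedestals 25 mm high, each with a pair of sprung steel clip leaves (35 mm either side of the middle, tips 50 mm above the bench) and a terminal screw outside it. Between the pedestals a 54 mm gap where the base is 10 mm high. Origin: centre of underside; x axis along the fuse, from yellow to blue terminal, roughly away from the robot.
- holder_b: The other fuse holder, of the same make, carrying a sound fuse. Not to be worked on.
- tp_supply (a point): Test point of holder_a in the yellow shroud: centre of the top of the brass terminal screw, 14 mm across, 32 mm above the bench. Touch it first. The shroud ribs at its sides stand 14 mm off its centre and 2 mm above it.
- tp_load (a point): Test point of holder_a in the blue shroud: the same kind of screw at the other end. Touch it second.
- fuse_blown_center (a point): Blown fuse, its centre: white ceramic tube 13 mm diameter, 14.4 mm steel end caps, 85 mm long, 42 g, level in the clips of holder_a. x axis: along the fuse towards the end with the red ring and pin (9 mm thick, 10 mm long); at the start along holder_a's x axis. Bare ceramic: 25 mm either side. The clips let go straight up at a pull of about 4 to 7 N.
- seat_a (a point): Where the fuse's centre lies when it is in holder_a, 35 mm above the bench.
- fuse_sound_center (a point): Sound fuse in holder_b, same size, no pin; its centre. Stays.
- spare_1_center (a point): Spare fuse lying on the bench (85 x 14 mm); its centre. Stays.
- spare_2_center (a point): Second spare fuse lying on the bench; its centre. Stays.
- end_cap_center (a point): Loose nickel end cap, 24 mm across, 18 mm high; its centre. Stays.
- cover_center (a point): Green nylon holder cover, 75 x 36 x 24 mm; its centre. Stays.
- driver_grip (a point): Screwdriver lying on the bench, 160 mm long; middle of its handle. Stays.
Things that resemble listed ones, but are neither listed nor needed, are in the scene too. What is shaped like the part that bears stand_mouth but pink is not meant.

How it is judged:
By the outcome, as a careful person would: the job done as asked, in the order asked, and still so for the second after the job is handed in, while the arm keeps its last pose, push and grip.
It also fails if it takes over 58 s, if anything falls off the work surface, if the arm or the gripper's body presses on something with over 40 N, if the wrist force passes 120 N, or if a joint passes its speed limit or range.

## Working session

There is one attempt and no reset: what is moved stays moved. The work goes in short steps, Python scripts to look and compute and a tool call to move; the robot and the scene stay as the last step left them, time stands still between calls to the robot, and variables do not carry over. Pictures are saved under pics/ and viewed, at most 10 in all, crops included, and the job is handed in when it is done.

Besides the shell and the picture viewer there is one more tool, called after "Emit:" as a command line: name --pt "numbers of a row" for each row, then --argument value for the rest. servo_tool: Moves the arm, as the interface text tells. Its arguments: {"type":"object","properties":{"deltas":{"type":"array"},"force":{"type":"number"}},"required":["deltas"]}

```bash
ls; mkdir -p pics
cat > h.py <<'E'
from plant import *
import numpy as np, cv2
def cam(n):
    m=camera_model(n); f=240/np.tan(np.radians(m["vertical_fov"])/2)
    return m,f,np.array(m["R"]),np.array(m["t"])
def ray(n,u,v,z):
    m,f,R,t=cam(n); d=R.T@np.array([(u-m["cx"])/f,(v-m["cy"])/f,1]); c=-R.T@t
    return c+d*(z-c[2])/d[2]
def proj(n,X):
    m,f,R,t=cam(n); p=R@np.array(X)+t
    return m["cx"]+f*p[0]/p[2], m["cy"]+f*p[1]/p[2]
def cloud(n,D):
    m,f,R,t=cam(n); v,u=np.mgrid[:480,:640]
    P=np.stack([(u-m["cx"])/f*D,(v-m["cy"])/f*D,D],-1)
    return (P-t)@R
E
python3 - <<'E'
from h import *
s=get_state(); print({k:np.round(s[k],3) for k in s})
for n in("side","top"):
    m=camera_model(n); print(n,m)
    I,D=get_image(n); np.savez(n,I=I,D=D); cv2.imwrite(f"pics/{n}0.png",I[:,:,::-1])
E
```

```text
pics
{'time': np.float64(0.0), 'joint_positions': array([68.381, 24.449,  4.233, 92.052, -1.953, 63.645, -3.845]), 'dq': array([-0.036, -0.055, -0.076,  0.044, -0.19 ,  0.069, -0.008]), 'joint_torque': array([ 0.0000e+00, -9.3582e+01,  3.6670e+00, -4.5419e+01, -4.9000e-02,
        2.0000e-02,  0.0000e+00]), 'eef_pos': array([ 0.152, -0.657,  0.169]), 'ee_rot': array([-1.79927e+02,  7.00000e-03,  1.30500e+01]), 'wrist_force': array([ 0.003, -0.377, -0.552]), 'ft_torque': array([-0.021, -0.032,  0.012]), 'gripper_force': np.float64(0.0), 'gripper_width': np.float64(1.001)}
side {'vertical_fov': 43.80201644538238, 'cx': 315.32477696572647, 'cy': 242.7672487649398, 'R': array([[-0.84360846, -0.53680701, -0.01276703],
       [-0.32119702,  0.52353912, -0.78913831],
       [ 0.43029901, -0.66162302, -0.61408284]]), 't': array([0.49300183, 0.2404843 , 1.3192796 ])}
top {'vertical_fov': 56.043744472858215, 'cx': 316.6236673580519, 'cy': 236.1040813156105, 'R': array([[ 0.00705588, -0.99996155, -0.00520608],
       [-0.98650117, -0.00610894, -0.16364022],
       [ 0.16360212,  0.00629043, -0.98650635]]), 't': array([0.01587859, 0.56328099, 0.84798088])}
```

View pics/top0.png

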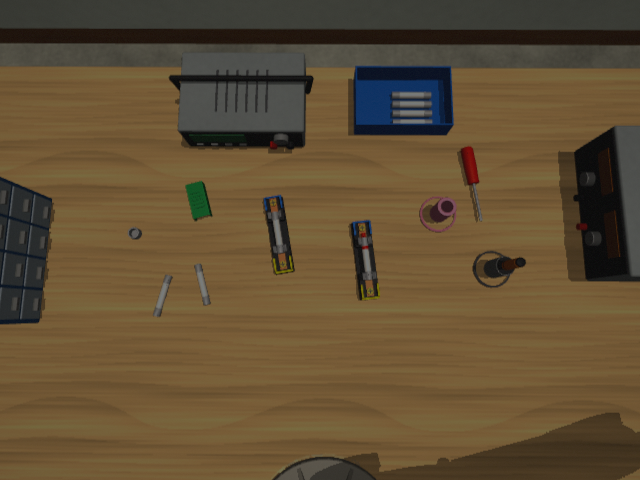

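View pics/side0.png

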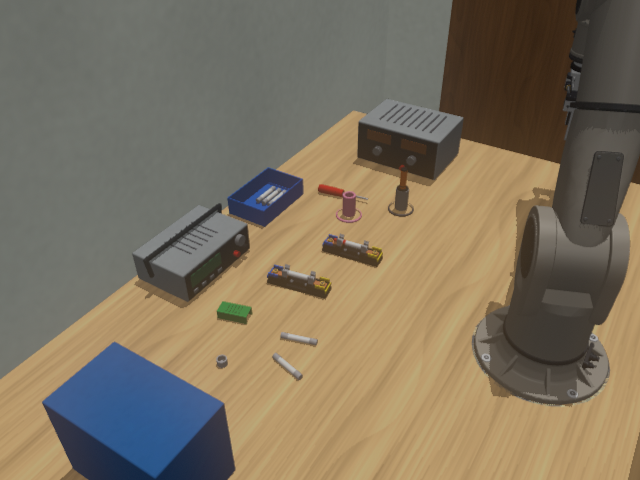

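The top view shows holder_a at about (365,260), with the red ring at its upper (blue) end. The probe is in its grey holster at about (492–520,265), the pink decoy at (437,212) and holder_b at (278,235). Next I'll measure these.

```bash
cat > m.py <<'E'
from h import *
out={}
for n in("side","top"):
    z=np.load(n+".npz"); I,D=z["I"],z["D"]; P=cloud(n,D)
    H=cv2.cvtColor(I,cv2.COLOR_RGB2HSV).astype(int); h,s,v=H[...,0],H[...,1],H[...,2]
    box={"top":{"A":(345,215,385,305),"P":(465,245,530,295)},"side":{"A":(318,230,388,268),"P":(384,160,418,218)}}[n]
    def rep(nm,M,b):
        m=np.zeros(M.shape,bool); m[b[1]:b[3],b[0]:b[2]]=M[b[1]:b[3],b[0]:b[2]]
        k,L,st,c=cv2.connectedComponentsWithStats(m.astype(np.uint8))
        for i in range(1,k):
            if st[i,4]>=6:
                q=P[(L==i)&(D>0)]; print(n,nm,st[i].tolist(),c[i].round(1),np.median(q,0).round(4) if len(q) else '', q[:,2].max().round(3) if len(q) else '')
    A=box["A"]
    rep("yellow",(h>22)&(h<35)&(s>150)&(v>70),A); rep("blue",(h>100)&(h<125)&(s>130)&(v>60),A)
    rep("red",((h<6)|(h>174))&(s>150)&(v>60),A); rep("white",(s<50)&(v>130),A)
    rep("orange",(h<14)&(s>150)&(v>50),box["P"])
    for nm,b in box.items():
        c=I[b[1]-5:b[3]+5,b[0]-5:b[2]+5,::-1]; k=int(min(790/c.shape[1],590/c.shape[0])); out[n+nm]=cv2.resize(c,None,fx=6 if n=="top" else 6,fy=6,interpolation=cv2.INTER_CUBIC)
a=[out[k] for k in("topA","topP")]
W=np.zeros((600,800,3),np.uint8)
W[:a[0].shape[0],:a[0].shape[1]]=a[0][:600]
W[:a[1].shape[0],310:310+a[1].shape[1]]=a[1]
cc=cv2.resize(out["sideP"],None,fx=.7,fy=.7)
W[365:365+min(235,cc.shape[0]),310:310+cc.shape[1]]=cc[:235]
cc=cv2.resize(out["sideA"],None,fx=.6,fy=.6); W[400:400+cc.shape[0],510:510+cc.shape[1]]=cc[:,:290]
cv2.imwrite("pics/crop1.png",W)
E
python3 m.py
```

```text
side yellow [372, 246, 9, 4, 15] [376.3 247.7] [ 0.4601 -0.1026  0.0327] 0.04
side yellow [377, 252, 5, 9, 17] [379. 256.] [ 0.4421 -0.0853  0.0246] 0.028
side yellow [370, 254, 6, 3, 12] [372.5 254.8] [ 0.454  -0.0704  0.0343] 0.036
side white [338, 238, 6, 4, 10] [340.7 239.2] [ 0.5491 -0.0753  0.0418] 0.051
side white [346, 241, 21, 7, 61] [354.5 243.8] [ 0.5123 -0.0778  0.0412] 0.051
side orange [399, 165, 5, 5, 13] [400.8 166.5] [ 0.589  -0.5135  0.031 ] 0.034
side orange [400, 171, 7, 15, 70] [402.7 178.1] [ 0.5025 -0.3347  0.1116] 0.135
side orange [400, 187, 6, 2, 7] [402.7 187.4] [ 0.4989 -0.3356  0.0782] 0.084
top yellow [359, 225, 6, 6, 16] [361.9 227.6] [ 0.583  -0.0729  0.0309] 0.034
top yellow [361, 283, 19, 17, 99] [370.3 293.6] [ 0.4469 -0.0873  0.0306] 0.037
top yellow [367, 288, 3, 6, 11] [367.9 290.8] [ 0.4563 -0.0826  0.031 ] 0.032
top blue [353, 221, 19, 14, 63] [361.1 226.1] [ 0.5886 -0.0686  0.0323] 0.035
top red [361, 233, 5, 4, 15] [362.9 234.6] [ 0.5676 -0.0731  0.0385] 0.042
top red [362, 246, 6, 3, 18] [364.5 247. ] [ 0.5427 -0.0755  0.0407] 0.042
top orange [513, 259, 5, 8, 12] [514.8 262.8] [ 0.5022 -0.3318  0.1313] 0.136
```

View pics/crop1.png

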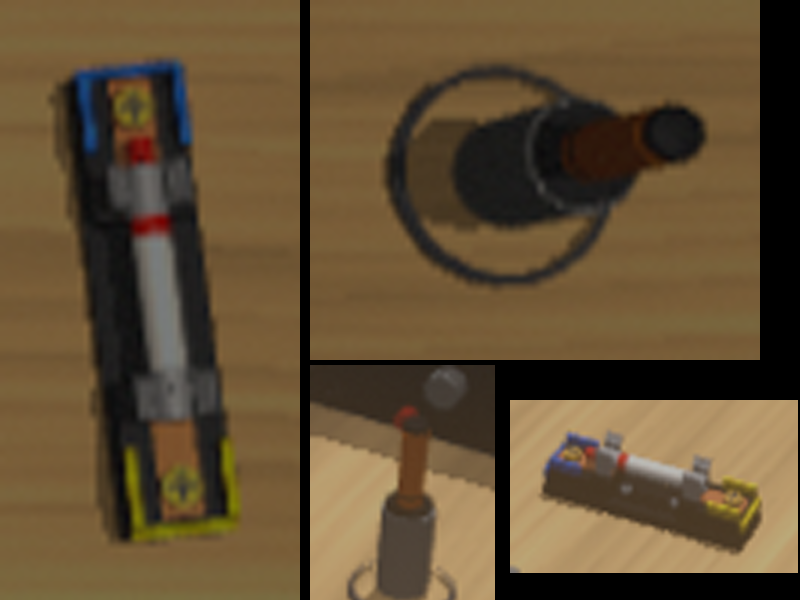

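The crop shows the blue-end screw at top pixel (362,227.8) and the yellow-end screw at (370.3,291.3). The probe's top end is at (520.3,262.2) and the holster foot's centre at (491.3,269.2).

Run:
```python
from h import *
b=ray("top",361.6,227.4,.032); y=ray("top",369.9,291,.032)
print("blue",b,"yel",y,"mid",(b+y)/2,"yaw",np.degrees(np.arctan2(*(b-y)[1::-1])), "len",np.linalg.norm(b-y))
print("red pin",ray("top",362.7,234.4,.036),"ring",ray("top",364.3,246.8,.042))
print("side proj blue",proj("side",b),"yel",proj("side",y))
print("ptop",ray("top",519.9,261.8,.140),"foot",ray("top",491,269,.004))
P=ray("top",519.9,261.8,.140)
print("side probe top",proj("side",P), proj("side",[P[0],P[1],.104]))
# fits from clouds: foot ring, orange barrel in side, tube
for n,b in(("side",(384,160,418,218)),("top",(465,245,530,295))):
    z=np.load(n+".npz"); C=cloud(n,z["D"])[b[1]:b[3],b[0]:b[2]].reshape(-1,3)
    for lo,hi in((.03,.068),(.08,.13),(.133,.145)):
        q=C[(C[:,2]>lo)&(C[:,2]<hi)&(np.abs(C[:,0]-.5)<.05)&(np.abs(C[:,1]+.335)<.05)]
        if len(q): print(n,lo,len(q),q.mean(0).round(4),q.min(0).round(4),q.max(0).round(4))
m,f,R,t=cam("side"); print("side cam at",-R.T@t)
m,f,R,t=cam("top"); print("top cam at",-R.T@t)
```

```text
blue [ 0.58395457 -0.07107894  0.032     ] yel [ 0.45632638 -0.08627835  0.032     ] mid [ 0.52014047 -0.07867864  0.032     ] yaw 6.791446433705783 len 0.12853006514516307
red pin [ 0.56893461 -0.07277384  0.036     ] ring [ 0.54297097 -0.0751232   0.042     ]
side proj blue (np.float64(329.5664164079298), np.float64(239.20115871089988)) yel (np.float64(374.50098545220453), np.float64(251.7970593708063))
ptop [ 0.50421131 -0.3375164   0.14      ] foot [ 0.50406578 -0.33803483  0.004     ]
side probe top (np.float64(403.4468792183011), np.float64(168.33918353252108)) (np.float64(402.4598268426956), np.float64(179.31127336549127))
side 0.03 146 [ 0.4986 -0.3283  0.0497] [ 0.4826 -0.3501  0.0311] [ 0.5217 -0.3158  0.0679]
side 0.08 97 [ 0.5015 -0.3352  0.1046] [ 0.4929 -0.3494  0.0805] [ 0.5132 -0.3226  0.1298]
side 0.133 30 [ 0.5025 -0.3374  0.1385] [ 0.4943 -0.3494  0.1334] [ 0.513  -0.3272  0.1421]
top 0.03 144 [ 0.5006 -0.3253  0.0493] [ 0.4852 -0.34    0.0302] [ 0.5224 -0.3199  0.0679]
top 0.08 115 [ 0.5025 -0.333   0.1056] [ 0.4948 -0.3419  0.0801] [ 0.513  -0.3297  0.1299]
top 0.133 85 [ 0.5038 -0.3382  0.1387] [ 0.4953 -0.3474  0.1336] [ 0.5114 -0.3308  0.142 ]
side cam at [-0.07454135  1.01160966  1.00621652]
top cam at [0.41683385 0.01398487 0.92879662]
```

Emit:
servo_tool --pt "15 -8 0 0 0" --pt "50 -28 0 0 0" --pt "90 -50 0 1 0" --pt "135 -75 0 2 0" --pt "180 -100 0 3 0" --pt "225 -126 0 4 0" --pt "270 -151 0 5 0" --pt "315 -176 0 6 0" --pt "355 -199 0 6.2 0" --pt "388 -217 0 6.2 0" --pt "408 -228 0 6.2 0" --pt "415 -232 0 6.2 0" --force 25

```text
time: 1.3
eef_pos: [0.5065, -0.3344, 0.17]
ee_rot: [-179.9, -0.0, 7.1]
wrist_force: [0.4, -0.4, -0.3]
gripper_width: 1.001
gripper_force: 0.0
```

Emit:
servo_tool --pt "0 0 0 0 0" --pt "0 0 0 0 0"

```text
time: 1.5
eef_pos: [0.5032, -0.3387, 0.1701]
ee_rot: [180.0, 0.0, 6.8]
wrist_force: [-0.7, 0.1, -0.8]
gripper_width: 1.003
gripper_force: 0.0
```

Emit:
servo_tool --pt "1 -1 10 0 0" --pt "1 -1 30 0 0" --pt "1 -1 50 0 0" --pt "1 -1 68 0 0" --pt "1 -1 78 0 0" --pt "1 -1 81 0 0" --pt "1 -1 81 0 0.5" --pt "1 -1 81 0 0.75" --pt "1 -1 81 0 1" --pt "1 -1 81 0 1" --pt "1 -1 81 0 1" --pt "1 -1 81 0 1"

```text
time: 2.7
eef_pos: [0.5053, -0.3367, 0.0894]
ee_rot: [180.0, -0.0, 6.9]
wrist_force: [-0.2, -0.5, 0.2]
gripper_width: 0.526
gripper_force: 0.0
```

Emit:
servo_tool --pt "0 0 0 0 1" --pt "0 0 0 0 1" --pt "0 0 0 0 1"

```text
time: 3.0
eef_pos: [0.5052, -0.3367, 0.0892]
ee_rot: [-180.0, 0.0, 6.8]
wrist_force: [0.2, 0.2, -0.4]
gripper_width: 0.271
gripper_force: 0.1
```

Emit:
servo_tool --pt "0 0 0 0 1" --pt "0 0 0 0 1" --pt "0 0 0 0 1" --pt "0 0 0 0 1"

```text
time: 3.4
eef_pos: [0.5051, -0.3367, 0.0891]
ee_rot: [-180.0, 0.0, 6.8]
wrist_force: [-0.0, 0.0, -1.1]
gripper_width: 0.187
gripper_force: 24.7
```

Emit:
servo_tool --pt "0 0 -4 0 1" --pt "0 0 -15 0 1" --pt "0 0 -35 0 1" --pt "0 0 -55 0 1" --pt "0 0 -75 0 1" --pt "0 0 -86 0 1" --pt "0 0 -90 0 1" --pt "0 0 -90 0 1"

```text
time: 4.2
eef_pos: [0.5053, -0.3367, 0.1795]
ee_rot: [180.0, -0.0, 6.8]
wrist_force: [0.0, 1.1, -0.8]
gripper_width: 0.186
gripper_force: 24.7
```

Run:
```python
from h import *
for n in("side","top"):
    I,D=get_image(n); np.savez(n+"1",I=I,D=D)
    X=get_state()["eef_pos"]; u,v=map(int,proj(n,X)); u=min(max(u,50),590)
    c=cv2.resize(I[v-40:v+60,u-50:u+50,::-1],(400,400),interpolation=cv2.INTER_CUBIC)
    W=c if n=="side" else np.hstack([W,c])
    print(n,(u-50,v-40))
cv2.imwrite("pics/held.png",W); s=get_state(); print(s["eef_pos"],s["wrist_force"],s["ft_torque"])
```

```text
side (354, 116)
top (479, 218)
[ 0.50480906 -0.33649216  0.17838338] [-0.94619632 -0.9242223  -0.29705974] [ 0.03701085 -0.01237998  0.02828559]
```

View pics/held.png

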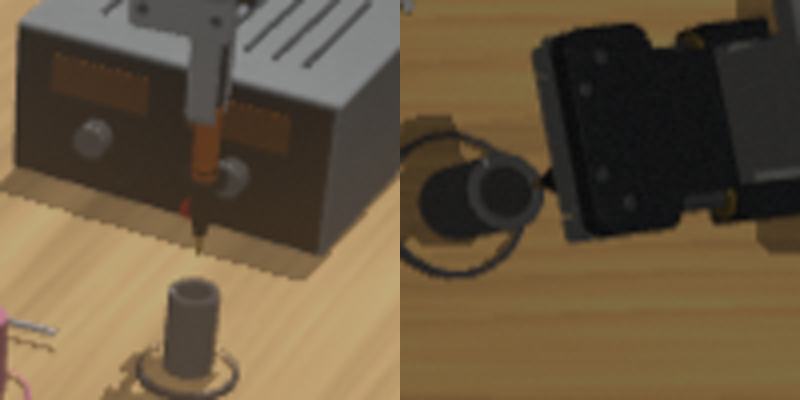

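The probe hangs straight from the gripper. Its tip is at side pixel (403.5,179.2), and the holster mouth is at about side (402.3,188.2) and top (505.2,265.7).

Run:
```python
from h import *
print("mouth side",ray("side",402,188,.072),"top",ray("top",504.9,265.4,.072))
print("tip expected px",proj("side",[.505,-.3366,.1]),"ray",ray("side",403.2,179,.1))
y=np.array([.4563,-.0863]);b=np.array([.5840,-.0711]); s=[get_state() for _ in range(3)]; p=np.array(s[0]["eef_pos"]); a=np.radians(6.8)
for q in(y,b):
    d=q-p[:2]; print(p,np.array([d[0]*np.cos(a)+d[1]*np.sin(a), d[0]*np.sin(a)-d[1]*np.cos(a)])*1e3)
```

```text
mouth side [ 0.50516835 -0.34206674  0.072     ] top [ 0.50468291 -0.33890951  0.072     ]
tip expected px (np.float64(401.9585136049645), np.float64(180.5825934449316)) ray [ 0.50571248 -0.34610587  0.1       ]
[ 0.50480906 -0.33649216  0.17838338] [ -18.54408149 -254.17585064]
[ 0.50480906 -0.33649216  0.17838338] [ 110.05735422 -254.14873962]
```

Emit:
servo_tool --pt "-1 -10 0 0 1" --pt "-3 -35 0 0 1" --pt "-6 -70 0 0 1" --pt "-9 -110 0 0 1" --pt "-12 -150 0 0 1" --pt "-15 -190 0 0 1" --pt "-17 -225 0 0 1" --pt "-18 -245 0 0 1" --pt "-18.5 -254 0 0 1" --pt "-18.5 -254 15 0 1" --pt "-18.5 -254 40 0 1" --pt "-18.5 -254 56 0 1"

```text
time: 5.5
eef_pos: [0.4558, -0.0871, 0.1217]
ee_rot: [-180.0, 0.1, 6.8]
wrist_force: [0.6, -0.0, -0.4]
gripper_width: 0.185
gripper_force: 24.7
```

Emit:
servo_tool --pt "0 0 0 0 1" --pt "0 0 0 0 1" --pt "0 0 0 0 1"

```text
time: 5.8
eef_pos: [0.4571, -0.087, 0.124]
ee_rot: [180.0, -0.1, 6.8]
wrist_force: [-0.1, 1.2, -0.2]
gripper_width: 0.186
gripper_force: 24.7
```

Run:
```python
from h import *
I,D=get_image("side"); s=get_state(); X=s["eef_pos"]; print(X,s["wrist_force"])
u,v=map(int,proj("side",[.4563,-.0863,.05])); print(u-50,v-50, proj("side",[X[0],X[1],X[2]-.079]),proj("side",[.4563,-.0863,.032]))
J=get_image("top")[0]; a,b=map(int,proj("top",[.4563,-.0863,.05]))
f=lambda K,u,v:cv2.resize(K[v-50:v+50,u-50:u+50,::-1],(400,400),interpolation=cv2.INTER_CUBIC)
cv2.imwrite("pics/yel.png",np.hstack([f(I,u,v),f(J,a,b)]))
```

```text
[ 0.45711212 -0.0869552   0.12402455] [-0.43015772 -0.03825874 -0.91094429]
324 196 (np.float64(374.5971852854483), np.float64(247.6355918267419)) (np.float64(374.51389273424286), np.float64(251.7959422909565))
```

View pics/yel.png

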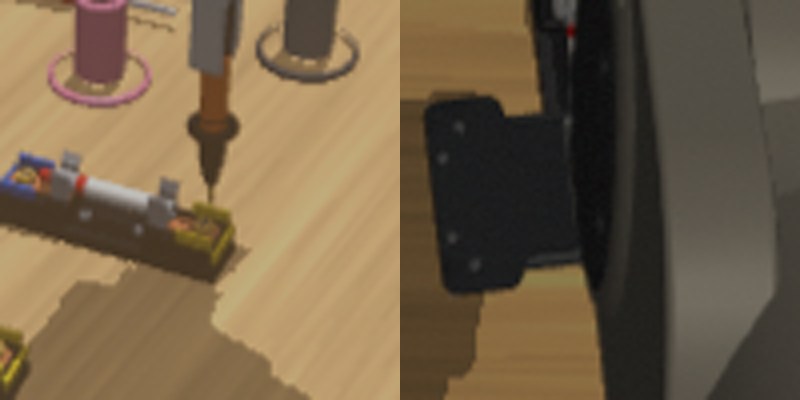

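The tip is at side pixel (376.7,246), about 5 px above the yellow screw at (375.5,251.5) and roughly 2 mm off sideways. I'll nudge it and descend.

Emit:
servo_tool --pt "1 -1 3 0 1" --pt "1 -1 7 0 1" --pt "1 -1 10 0 1" --pt "1 -1 12 0 1" --pt "1 -1 13 0 1" --pt "1 -1 14 0 1" --pt "1 -1 14 0 1" --pt "1 -1 14 0 1"

```text
time: 6.7
eef_pos: [0.4575, -0.0856, 0.1093]
ee_rot: [-180.0, -0.0, 6.8]
wrist_force: [0.4, 0.7, 1.2]
gripper_width: 0.18
gripper_force: 24.7
```

Run:
```python
from h import *
s=get_state(); print(s["time"],s["eef_pos"],s["wrist_force"],s["ft_torque"])
I,D=get_image("side"); I2=get_image("side"); s=get_state(); print(s["time"],s["eef_pos"],s["wrist_force"])
```

```text
6.7 [ 0.45749496 -0.08561794  0.10930361] [0.35559149 0.70327648 1.18580691] [0.05763578 0.01456403 0.01480991]
6.8 [ 0.45752219 -0.08559304  0.10933287] [ 0.41494635 -0.43361093  1.12937112]
```

Contact is confirmed at about 1.7 N over the baseline. Now to the blue terminal.

Emit:
servo_tool --pt "0 0 -8 0 1" --pt "0 0 -25 0 1" --pt "0 0 -40 0 1" --pt "10 0 -45 0 1" --pt "35 0 -45 0 1" --pt "65 0 -45 0 1" --pt "95 0 -45 0 1" --pt "118 0 -45 0 1" --pt "127 0 -45 0 1" --pt "127 0 -40 0 1" --pt "127 0 -25 0 1" --pt "127 0 -14 0 1"

```text
time: 8.0
eef_pos: [0.5821, -0.0708, 0.1216]
ee_rot: [180.0, 0.1, 6.8]
wrist_force: [0.5, 0.2, 0.0]
gripper_width: 0.185
gripper_force: 24.7
```

Emit:
servo_tool --pt "0 0 0 0 1" --pt "0 0 4 0 1" --pt "0 0 8 0 1" --pt "0 0 10 0 1" --pt "0 0 11 0 1" --pt "0 0 12 0 1" --pt "0 0 13 0 1" --pt "0 0 14 0 1" --pt "0 0 14 0 1" --pt "0 0 14 0 1"

```text
time: 9.0
eef_pos: [0.5836, -0.0705, 0.1093]
ee_rot: [-180.0, -0.0, 6.8]
wrist_force: [-0.3, -0.3, 1.2]
gripper_width: 0.186
gripper_force: 24.7
```

Run:
```python
from h import *
I,D=get_image("side"); s=get_state(); X=s["eef_pos"]; print(s["time"],X,s["wrist_force"])
u,v=map(int,proj("side",[.584,-.0711,.05])); print(u-50,v-50, proj("side",[.584,-.0711,.032]))
c=cv2.resize(I[v-50:v+50,u-50:u+50,::-1],(600,600),interpolation=cv2.INTER_CUBIC); cv2.imwrite("pics/blue.png",c)
```

```text
9.05 [ 0.58361233 -0.07045101  0.10932596] [ 0.60439698 -0.25216033  0.86489254]
279 183 (np.float64(329.5560242560328), np.float64(239.1916619039726))
```

View pics/blue.png

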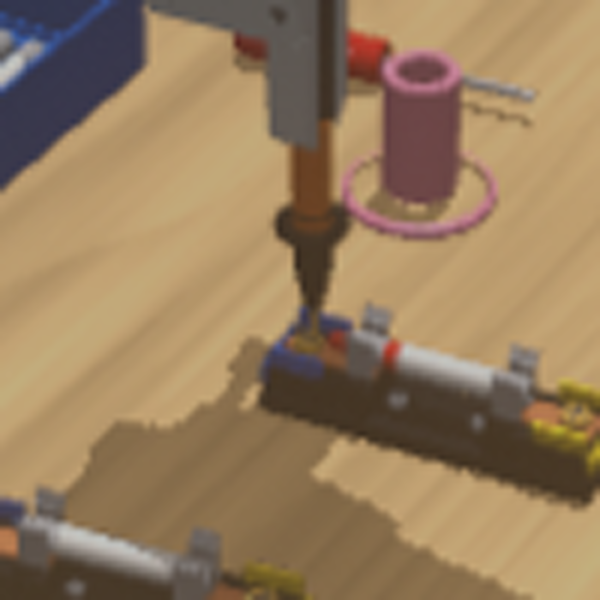

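The probe tip stands on the blue-end screw at crop (314,340), and contact is felt. Back to the holster.

Emit:
servo_tool --pt "0 0 -10 0 1" --pt "0 0 -35 0 1" --pt "0 0 -60 0 1" --pt "-4 10 -70 0 1" --pt "-18 42 -70 0 1" --pt "-35 82 -70 0 1" --pt "-52 122 -70 0 1" --pt "-70 162 -70 0 1" --pt "-86 200 -70 0 1" --pt "-100 232 -70 0 1" --pt "-107 250 -70 0 1" --pt "-109.5 255 -70 0 1"

```text
time: 10.25
eef_pos: [0.5033, -0.3398, 0.1788]
ee_rot: [180.0, 0.1, 6.6]
wrist_force: [0.2, 1.7, -0.6]
gripper_width: 0.185
gripper_force: 24.7
```

Emit:
servo_tool --pt "0 0 0 0 1" --pt "0 0 0 0 1" --pt "0 0 8 0 1" --pt "0 0 20 0 1" --pt "0 0 32 0 1"

```text
time: 10.75
eef_pos: [0.5052, -0.3359, 0.1459]
ee_rot: [-180.0, 0.0, 6.9]
wrist_force: [-0.2, -0.0, -0.8]
gripper_width: 0.186
gripper_force: 24.7
```

Emit:
servo_tool --pt "0 0 10 0 1" --pt "0 0 22 0 1" --pt "0 0 36 0 1" --pt "0 0 48 0 1" --pt "0 0 54 0 1" --pt "0 0 56 0 1" --pt "0 0 57 0 1" --pt "0 0 57 0 1"

```text
time: 11.55
eef_pos: [0.5054, -0.3369, 0.0905]
ee_rot: [180.0, -0.0, 6.8]
wrist_force: [-0.1, 0.6, 0.0]
gripper_width: 0.183
gripper_force: 24.7
```

Emit:
servo_tool --pt "0 0 1 0 1" --pt "0 0 1 0 1" --pt "0 0 1 0 0.7" --pt "0 0 1 0 0.6" --pt "0 0 1 0 0.4" --pt "0 0 1 0 0.2" --pt "0 0 1 0 0" --pt "0 0 1 0 0" --pt "0 0 1 0 0"

```text
time: 12.45
eef_pos: [0.5052, -0.3367, 0.0892]
ee_rot: [-180.0, -0.0, 6.8]
wrist_force: [-0.2, -0.3, 0.0]
gripper_width: 0.745
gripper_force: 0.0
```

Emit:
servo_tool --pt "0 0 -5 0 0" --pt "0 0 -20 0 0" --pt "0 0 -45 0 0" --pt "0 0 -70 0 0" --pt "0 0 -85 0 0" --pt "0 0 -90 0 0" --pt "0 0 -90 0 0"

```text
time: 13.15
eef_pos: [0.5054, -0.3368, 0.1798]
ee_rot: [180.0, -0.0, 6.8]
wrist_force: [0.3, -0.2, -0.5]
gripper_width: 1.001
gripper_force: 0.0
```

Run:
```python
from h import *
s=get_state(); p=np.array(s["eef_pos"]); print(p,s["wrist_force"],s["gripper_width"])
I,D=get_image("side"); P=cloud("side",D)
q=P[160:195,390:418].reshape(-1,3); q=q[(q[:,2]>.08)&(q[:,2]<.15)&(abs(q[:,0]-.504)<.02)&(abs(q[:,1]+.337)<.025)]; print(len(q),q.mean(0),q[:,2].max())
a=np.radians(6.8); q=np.array([.5205,-.0783])+.014*np.array([np.cos(a),np.sin(a)]); d=q-p[:2]
print(q,d@[np.cos(a),np.sin(a)],d@[np.sin(a),-np.cos(a)])
```

```text
[ 0.50536968 -0.33684269  0.17977645] [ 0.3023069  -0.2094914  -0.51097805] 1.001024659461069
129 [ 0.50189974 -0.33486671  0.11277445] 0.14583620149078147
[ 0.53440152 -0.07664234] 0.05963636341966616 -0.25493248286367004
```

The probe is standing back in its holster, with the same depth centroid as at the start. Now to the fuse, gripping 15 mm towards the pin so gravity can swing the tail down.

Emit:
servo_tool --pt "3 -12 0 0 0" --pt "10 -42 0 0 0" --pt "19 -80 0 0 0" --pt "28 -120 0 0 0" --pt "38 -160 0 0 0" --pt "47 -200 0 0 0" --pt "55 -232 0 0 0" --pt "59 -249 0 0 0" --pt "60.5 -255 0 0 0" --pt "60.5 -255 15 0 0" --pt "60.5 -255 45 0 0" --pt "60.5 -255 75 0 0"

```text
time: 14.4
eef_pos: [0.5346, -0.0769, 0.1031]
ee_rot: [180.0, -0.0, 6.8]
wrist_force: [0.6, -0.0, -0.3]
gripper_width: 0.999
gripper_force: 0.0
```

Emit:
servo_tool --pt "0 0 25 0 0" --pt "0 0 45 0 0" --pt "0 0 65 0 0" --pt "0 0 80 0 0" --pt "0 0 86 0 0" --pt "0 0 88 0 0" --pt "0 0 88 0 0"

```text
time: 15.1
eef_pos: [0.5349, -0.0765, 0.0164]
ee_rot: [180.0, 0.0, 6.8]
wrist_force: [0.1, 0.5, -0.8]
gripper_width: 1.001
gripper_force: 0.0
```

Emit:
servo_tool --pt "0 0 0 0 0.5" --pt "0 0 0 0 0.7" --pt "0 0 0 0 0.8" --pt "0 0 0 0 1" --pt "0 0 0 0 1" --pt "0 0 0 0 1" --pt "0 0 0 0 1" --pt "0 0 0 0 1" --pt "0 0 0 0 1" --pt "0 0 0 0 1" --pt "0 0 0 0 1" --pt "0 0 0 0 1"

```text
time: 16.3
eef_pos: [0.5348, -0.0763, 0.0162]
ee_rot: [-180.0, 0.0, 6.9]
wrist_force: [0.5, -0.9, 0.8]
gripper_width: 0.024
gripper_force: 0.0
```

Emit:
servo_tool --pt "0 0 0 0 1" --pt "0 0 0 0 1"

```text
time: 16.5
eef_pos: [0.5349, -0.0763, 0.0162]
ee_rot: [-180.0, -0.0, 6.8]
wrist_force: [0.0, 0.7, -0.5]
gripper_width: -0.001
gripper_force: 0.0
```

Run:
```python
from h import *
K=[]
for n in("side","top"):
    I,D=get_image(n); u,v=map(int,proj(n,[.52,-.0787,.05])); print(n,u-50,v-50)
    K.append(cv2.resize(I[v-50:v+50,u-50:u+50,::-1],(400,400),interpolation=cv2.INTER_CUBIC))
cv2.imwrite("pics/fuse.png",np.hstack(K)); s=get_state(); print(s["wrist_force"],s["gripper_width"],s["gripper_force"])
```

```text
side 301 190
top 316 207
[ 0.53224064 -0.36832632  0.45679496] 0.0027957980771303676 0.0
```

View pics/fuse.png

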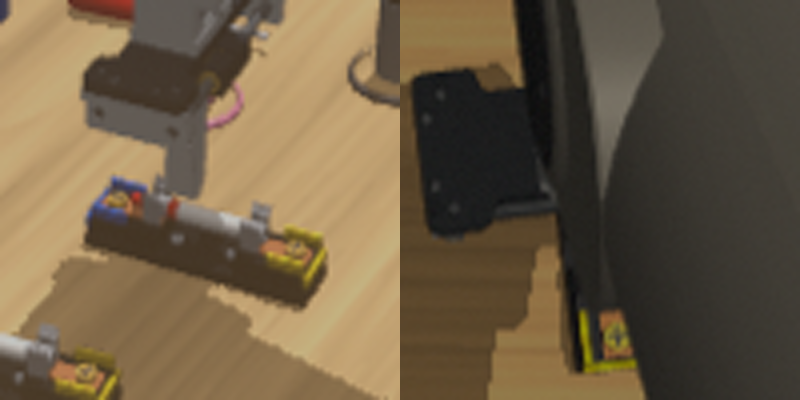

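The picture shows the closed fingertips ending at side pixel (347,239), just behind or above the fuse, which is still in its clips. I'll check with depth.

Run:
```python
from h import *
I,D=get_image("side"); P=cloud("side",D); s=get_state(); X=np.array(s["eef_pos"]); print(X, s["joint_positions"])
for z in(.016,.035,.05,.07): print(z,proj("side",[X[0],X[1],z]))
for v in range(222,252,2): print(v,P[v,347].round(3),I[v,347], P[v,343].round(3),P[v,351].round(3))
```

```text
[ 0.53482946 -0.07636149  0.01619527] [ 13.56428055  23.83102795 -14.91237171 115.9126459    9.05682982
  41.33107685 -90.1101136 ]
0.016 (np.float64(346.3367828130009), np.float64(248.8096307113941))
0.035 (np.float64(346.4742733093413), np.float64(243.18351303694084))
0.05 (np.float64(346.5842626413915), np.float64(238.68274431822982))
0.07 (np.float64(346.7329395424013), np.float64(232.5988784306305))
222 [ 0.492 -0.001  0.167] [98 91 83] [0.502 0.002 0.165] [ 0.527 -0.084  0.102]
224 [0.492 0.    0.162] [97 90 84] [ 0.506 -0.005  0.153] [ 0.524 -0.079  0.1  ]
226 [0.49  0.003 0.158] [99 91 85] [ 0.503 -0.001  0.15 ] [ 0.527 -0.084  0.09 ]
228 [ 0.531 -0.07   0.091] [98 90 83] [ 0.541 -0.067  0.088] [ 0.526 -0.083  0.084]
230 [ 0.528 -0.065  0.089] [99 91 83] [ 0.538 -0.062  0.086] [ 0.526 -0.083  0.077]
232 [ 0.528 -0.065  0.082] [98 90 83] [ 0.538 -0.063  0.08 ] [ 0.523 -0.079  0.075]
234 [ 0.527 -0.064  0.076] [99 91 83] [ 0.542 -0.07   0.067] [ 0.526 -0.084  0.064]
236 [ 0.528 -0.065  0.069] [99 91 84] [ 0.539 -0.064  0.065] [ 0.525 -0.083  0.058]
238 [ 0.527 -0.064  0.063] [98 90 82] [ 0.55  -0.084  0.041] [ 0.561 -0.148 -0.005]
240 [ 0.534 -0.077  0.046] [160 141 117] [ 0.545 -0.076  0.042] [ 0.553 -0.134  0.   ]
242 [ 0.529 -0.069  0.046] [144 137 130] [ 0.542 -0.071  0.039] [ 0.524 -0.082  0.04 ]
244 [ 0.532 -0.074  0.035] [117 108 101] [ 0.546 -0.077  0.027] [ 0.519 -0.072  0.042]
246 [ 0.543 -0.095  0.01 ] [77 65 54] [ 0.549 -0.084  0.015] [ 0.519 -0.074  0.034]
248 [ 0.539 -0.087  0.01 ] [72 59 46] [ 0.552 -0.089  0.003] [ 0.53  -0.094  0.009]
250 [ 0.535 -0.08   0.009] [69 55 40] [ 0.542 -0.072  0.012] [ 0.523 -0.08   0.014]
```

Depth shows the fingertips end at z≈0.058, about 42 mm above the reported TCP, so the fingers closed above the fuse and touched nothing. I'll open, descend part way and measure again.

Emit:
servo_tool --pt "0 0 0 0 0" --pt "0 0 0 0 0" --pt "0 0 0 0 0" --pt "0 0 0 0 0" --pt "0 0 0 0 0" --pt "0 0 0 0 0" --pt "0 0 0 0 0" --pt "0 0 0 0 0" --pt "0 0 0 0 0" --pt "0 0 10 0 0" --pt "0 0 20 0 0" --pt "0 0 20 0 0"

```text
time: 17.85
eef_pos: [0.5336, -0.0762, -0.0056]
ee_rot: [-180.0, 0.1, 6.9]
wrist_force: [-0.5, -0.2, -0.7]
gripper_width: 0.981
gripper_force: 0.0
```

Run:
```python
from h import *
I,D=get_image("side"); P=cloud("side",D); s=get_state(); X=np.array(s["eef_pos"]); print(X,s["wrist_force"],s["gripper_width"])
a=np.radians(6.8); d=P-X; lx=d[...,0]*np.cos(a)+d[...,1]*np.sin(a); ly=d[...,0]*np.sin(a)-d[...,1]*np.cos(a)
for lo,hi in((-.066,-.040),(.03,.066)):
    m=(abs(lx)<.015)&(ly>lo)&(ly<hi)&(P[...,2]>.012)&(P[...,2]<.2)&(D>0)
    q=P[m]; print(len(q), np.sort(q[:,2])[:8].round(3), lx[m].min(),lx[m].max(),ly[m].min(),ly[m].max()); v,u=np.nonzero(m); print(u.min(),u.max(),v.min(),v.max())
u,v=320,240
cv2.imwrite("pics/low.png",cv2.resize(I[180:280,280:400,::-1],(720,600),interpolation=cv2.INTER_CUBIC))
```

```text
[ 0.53401168 -0.07618337 -0.0049145 ] [ 0.44949685 -0.44310994  0.44974132] 0.99313858478163
325 [0.033 0.034 0.034 0.036 0.037 0.037 0.04  0.04 ] -0.014617001885052234 0.0149054703891703 -0.06599888199115128 -0.04001039208517997
332 346 198 256
174 [0.03  0.032 0.032 0.032 0.033 0.033 0.034 0.035] -0.01473328624551731 0.009206322105577563 0.03827083063442241 0.06312830107874466
351 362 191 235
```

View pics/low.png

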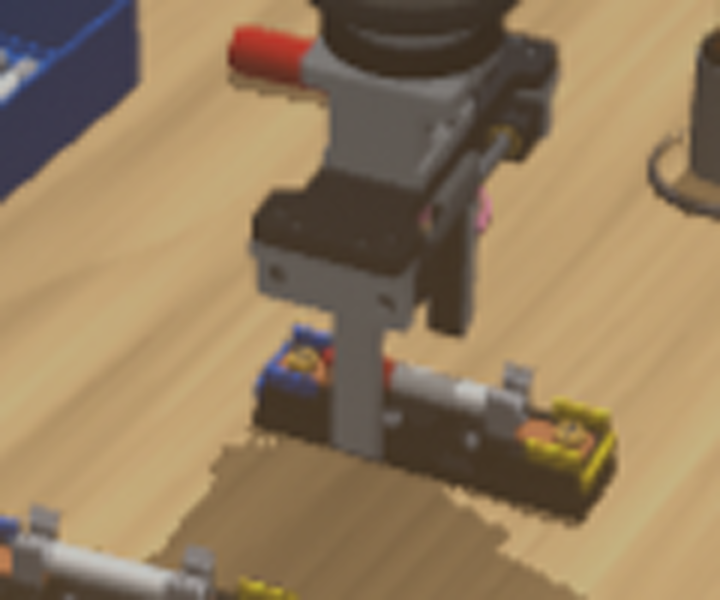

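The open tips read z≈0.032 at a reported −0.005, so the fingers really end about 38 mm above the reported TCP. They straddle the fuse cleanly, so I'll lower another 16 mm and close.

Emit:
servo_tool --pt "0 0 5 0 0" --pt "0 0 10 0 0" --pt "0 0 14 0 0" --pt "0 0 16 0 0" --pt "0 0 16 0 0.7" --pt "0 0 16 0 1" --pt "0 0 16 0 1" --pt "0 0 16 0 1" --pt "0 0 16 0 1" --pt "0 0 16 0 1" --pt "0 0 16 0 1" --pt "0 0 16 0 1"

```text
time: 19.1
eef_pos: [0.5348, -0.0763, -0.0198]
ee_rot: [-180.0, -0.0, 6.9]
wrist_force: [-0.3, -0.2, 0.3]
gripper_width: 0.355
gripper_force: 0.0
```

Emit:
servo_tool --pt "0 0 0 0 1" --pt "0 0 0 0 1" --pt "0 0 0 0 1" --pt "0 0 0 0 1"

```text
time: 19.5
eef_pos: [0.5351, -0.0773, -0.0197]
ee_rot: [179.9, -0.0, 6.8]
wrist_force: [0.9, -5.3, -0.4]
gripper_width: 0.135
gripper_force: 25.0
```

Emit:
servo_tool --pt "0 0 -2 0 1" --pt "0 0 -5 0 1" --pt "0 0 -9 0 1" --pt "0 0 -14 0 1" --pt "0 0 -20 0 1" --pt "0 0 -30 0 1" --pt "0 0 -45 0 1" --pt "0 0 -65 0 1" --pt "0 0 -85 0 1" --pt "0 0 -97 0 1" --pt "0 0 -100 0 1" --pt "0 0 -100 0 1" --force 30

```text
time: 20.7
eef_pos: [0.535, -0.0763, 0.0804]
ee_rot: [180.0, -0.0, 6.9]
wrist_force: [-0.4, -0.4, -0.8]
gripper_width: 0.133
gripper_force: 30.0
```

```bash
cat > look.py <<'E'
from h import *
# tilt of the fuse from red ring+pin and white tube in the side view, in the plane of the gripper (tool x-z plane)
I,D=get_image("side"); s=get_state(); X=np.array(s["eef_pos"]); X[2]+=.019+.038
H=cv2.cvtColor(I,cv2.COLOR_RGB2HSV).astype(int); h,sa,v=H[...,0],H[...,1],H[...,2]
m,f,R,t=cam("side"); c=-R.T@t; a=np.radians(6.8); nx=np.array([np.cos(a),np.sin(a),0]); ny=np.array([np.sin(a),-np.cos(a),0])
V,U=np.mgrid[:480,:640]; d=np.stack([(U-m["cx"])/f,(V-m["cy"])/f,np.ones(U.shape)],-1)@R
Q=c+d*(((X-c)@ny)/(d@ny))[...,None]; lx=(Q-X)@nx*1e3; lz=(Q[...,2]-X[2])*1e3
near=(abs(lx)<75)&(abs(lz)<80)
def rep(nm,M):
    k,L,st,cc=cv2.connectedComponentsWithStats((M&near).astype(np.uint8))
    for i in range(1,k):
        if st[i,4]>=5: print(nm,st[i].tolist(),"dx,dz from grip mm",lx[L==i].mean().round(1),lz[L==i].mean().round(1))
rep("red",((h<7)|(h>173))&(sa>140)&(v>60)); rep("white",(sa<50)&(v>135))
print(s["time"],s["eef_pos"],s["wrist_force"],s["gripper_width"],s["gripper_force"])
u,w=map(int,proj("side",X)); import sys
cv2.imwrite(f"pics/{sys.argv[1]}.png",cv2.resize(I[max(w-50,0):w+50,u-50:u+50,::-1],(600,600),interpolation=cv2.INTER_CUBIC))
E
python3 look.py up1
```

```text
white [351, 211, 18, 6, 44] dx,dz from grip mm -33.1 2.7
20.75 [ 0.53458986 -0.07623039  0.07983499] [ 0.80661317  0.66069375 -0.29490155] 0.13599020489667055 29.99907821416855
```

The fuse is out and about level, held 15 mm off centre. I'll ease the grip so the tail swings down.

Emit:
servo_tool --pt "0 0 0 0 1" --pt "0 0 0 0 1" --pt "0 0 0 0 1" --pt "0 0 0 0 1" --pt "0 0 0 0 1" --pt "0 0 0 0 1" --force 3

```text
time: 21.35
eef_pos: [0.5348, -0.0763, 0.0802]
ee_rot: [-180.0, 0.0, 6.9]
wrist_force: [-0.6, -0.2, -1.1]
gripper_width: 0.139
gripper_force: 3.0
```

```bash
python3 look.py up2
```

```text
white [351, 212, 18, 6, 46] dx,dz from grip mm -34.0 1.5
21.4 [ 0.53486199 -0.07630984  0.08019508] [-0.07671954  0.34685638 -0.37575464] 0.14466888856797464 2.9989174380898476
```

Emit:
servo_tool --pt "0 0 -50 0 1" --pt "0 0 -85 0 1" --pt "0 0 -108 0 1" --pt "0 0 -122 0 1" --pt "0 0 -130 0 1" --pt "0 0 -133 0 1" --pt "0 0 -133 0 1"

```text
time: 22.1
eef_pos: [0.5346, -0.0763, 0.2125]
ee_rot: [-180.0, 0.1, 6.8]
wrist_force: [-0.0, -0.6, -0.0]
gripper_width: 0.14
gripper_force: 3.0
```

```bash
python3 look.py up3
```

```text
red [334, 163, 3, 2, 5] dx,dz from grip mm 35.0 -0.8
red [321, 185, 22, 8, 77] dx,dz from grip mm 45.1 -74.7
white [352, 166, 19, 6, 44] dx,dz from grip mm -34.2 1.4
white [361, 197, 7, 2, 7] dx,dz from grip mm -43.2 -77.4
22.15 [ 0.53442184 -0.0763225   0.21220498] [ 1.02286227  0.11221884 -0.39947754] 0.13977063058347697 2.9999476298689842
```

View pics/up3.png

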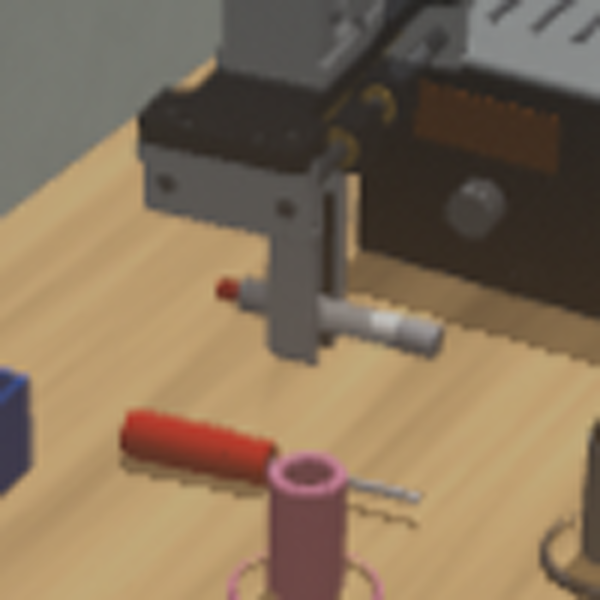

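The last view shows the fuse held level, pin to the left at crop (228,290), so the pad friction is too high for it to swing. I'll tilt it lightly instead: rest the pin-end cap on the rim of the fixed empty pink tube (72 mm tall) and arc the gripper down around that edge. First I'll locate the rim.

Run:
```python
from h import *
for n,b in(("top",(415,190,465,235)),("side",(330,185,370,225))):
    z=np.load(n+".npz"); I,D=z["I"],z["D"]; P=cloud(n,D)
    H=cv2.cvtColor(I,cv2.COLOR_RGB2HSV).astype(int); k=((H[...,0]>150)&(H[...,0]<178)&(H[...,1]>60))
    m=np.zeros(D.shape,bool); m[b[1]:b[3],b[0]:b[2]]=1; m&=k&(D>0)
    q=P[m]; print(n,len(q),q[:,2].max())
    r=m&(P[...,2]>.066)&(P[...,2]<.078); v,u=np.nonzero(r); q=P[r]
    (cx,cy),rad=cv2.minEnclosingCircle(q[:,:2].astype(np.float32)); print(" rim",len(q),cx,cy,rad,q.mean(0))
    r=m&(P[...,2]<.012); q=P[r]; (cx,cy),rad=cv2.minEnclosingCircle(q[:,:2].astype(np.float32)); print(" foot",len(q),cx,cy,rad)
    if n=="top":
        v,u=np.nonzero(r); e=cv2.fitEllipse(np.stack([u,v],1).astype(np.float32)); print(" foot ell",e[0],ray("top",*e[0],.004))
```

```text
top 531 0.07500796129413652
 rim 182 0.6188571453094482 -0.23285223543643951 0.019020583480596542 [ 0.61851553 -0.23194596  0.07074431]
 foot 120 0.6192225217819214 -0.2329738289117813 0.03741220012307167
 foot ell (437.26031494140625, 213.96728515625) [ 0.61872685 -0.23226242  0.004     ]
side 100 0.07652219653933544
 rim 54 0.6189822554588318 -0.23394688963890076 0.020721428096294403 [ 0.61780188 -0.23082648  0.07134754]
 foot 44 0.61586594581604 -0.22369125485420227 0.036065924912691116
```

Tube centre is (0.619,-0.233) and its rim is at 72 mm. I'll move to just above the rim's near edge.

Emit:
servo_tool --pt "2 8 0 0 1" --pt "6 30 0 0 1" --pt "11 62 0 0 1" --pt "17 96 0 0 1" --pt "23 130 0 0 1" --pt "28 155 0 0 1" --pt "30 165 10 0 1" --pt "30 165 40 0 1" --pt "30 165 80 0 1" --pt "30 165 120 0 1" --pt "30 165 155 0 1" --pt "30 165 172 0 1" --force 3

```text
time: 23.35
eef_pos: [0.5819, -0.2352, 0.0368]
ee_rot: [-179.9, 0.3, 6.9]
wrist_force: [-0.2, -0.3, -1.2]
gripper_width: 0.141
gripper_force: 3.0
```

Emit:
servo_tool --pt "0 0 4 0 1" --pt "0 0 4 0 1"

```text
time: 23.55
eef_pos: [0.5839, -0.236, 0.0364]
ee_rot: [-179.9, 0.1, 6.9]
wrist_force: [0.8, -1.1, -0.2]
gripper_width: 0.138
gripper_force: 3.0
```

```bash
python3 look.py up4
```

```text
red [336, 188, 7, 7, 36] dx,dz from grip mm 65.5 -19.8
white [364, 192, 16, 5, 33] dx,dz from grip mm -35.5 -0.5
23.6 [ 0.58454871 -0.23633158  0.03749987] [-0.48688062  0.19861562  0.11138029] 0.1452691498442455 2.9999392479658127
```

Emit:
servo_tool --pt "0 0 6 0 1" --pt "0 0 10 0 1" --pt "0 0 13 0 1" --pt "-1 0 16 0 1" --pt "-1.5 0 18 0 1" --pt "-1.5 0 21 0 1" --pt "-1 0 24 0 1" --pt "0 0 26 0 1" --pt "1 0 28 0 1" --pt "2 0 29.5 0 1" --pt "2 0 29.5 0 1"

```text
time: 24.7
eef_pos: [0.5861, -0.2363, 0.0073]
ee_rot: [-180.0, 0.0, 6.8]
wrist_force: [-3.3, 0.5, -0.7]
gripper_width: 0.148
gripper_force: 3.0
```

```bash
python3 look.py up5
```

```text
red [336, 188, 7, 7, 37] dx,dz from grip mm 63.6 10.9
24.75 [ 0.58608175 -0.23627402  0.007451  ] [-2.37274918 -0.90526036 -0.570248  ] 0.14530726798643165 3.00003781914711
```

Emit:
servo_tool --pt "-4 0 0 0 1" --pt "-12 0 -5 0 1" --pt "-18 0 -25 0 1" --pt "-20 0 -60 0 1" --pt "-20 0 -95 0 1" --pt "-20 0 -115 0 1" --pt "-20 0 -120 0 1" --pt "-20 0 -120 0 1"

```text
time: 25.55
eef_pos: [0.5665, -0.2389, 0.1284]
ee_rot: [180.0, -0.1, 6.8]
wrist_force: [-1.2, -0.7, -1.6]
gripper_width: 0.145
gripper_force: 3.0
```

```bash
python3 look.py up6
python3 - <<'E'
from h import *
I,D=get_image("side"); P=cloud("side",D); s=get_state(); X=np.array(s["eef_pos"])+[0,0,.0548]
a=np.radians(6.8); d=(P-X)*1e3; lx=d[...,0]*np.cos(a)+d[...,1]*np.sin(a); ly=d[...,0]*np.sin(a)-d[...,1]*np.cos(a); lz=d[...,2]
print(proj("side",X))
for lo,hi in((-70,-55),(-55,-45),(-45,-35),(-35,-25),(-25,-18),(18,30),(30,40)):
    m=(lz>lo)&(lz<hi)&(abs(ly)<13)&(abs(lx)<80)&(D>0)
    # exclude finger zone
    m&=~((abs(lx)<10)&(lz>-20))
    if m.sum(): print(lo,hi,m.sum(),"lx",np.median(lx[m]).round(1),"ly",np.median(ly[m]).round(1))
E
```

```text
25.6 [ 0.5659595  -0.2386886   0.12726552] [ 0.63912241  0.51131368 -0.78851978] 0.14394026599521892 3.000078722834587
(np.float64(367.8330907726), np.float64(165.1183900875477))
-55 -45 8 lx -22.0 ly -3.8
-45 -35 21 lx -24.2 ly -3.7
-35 -25 22 lx -18.4 ly -2.8
-25 -18 8 lx -16.7 ly -3.5
18 30 5 lx 16.3 ly 0.5
30 40 3 lx 16.0 ly -5.4
```

View pics/up6.png

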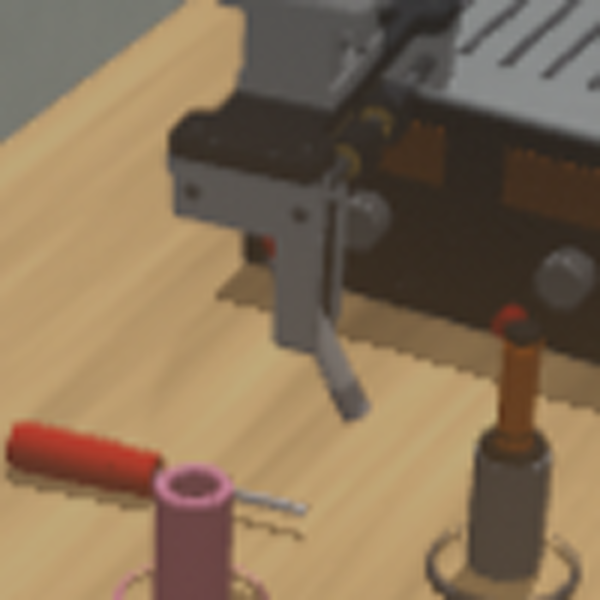

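The fuse now hangs at about 60°, pin up at crop (268,245) and tail at (350,410). Next I'll go over to the tube's far side and push the tail gently against the wall to bring it upright.

Emit:
servo_tool --pt "10 0 0 0 1" --pt "35 0 0 0 1" --pt "70 0 0 0 1" --pt "100 0 0 0 1" --pt "118 0 0 0 1" --pt "122 0 0 0 1" --pt "122 0 15 0 1" --pt "122 0 45 0 1" --pt "122 0 72 0 1" --pt "122 0 86 0 1" --pt "122 0 90 0 1" --pt "122 0 90 0 1"

```text
time: 26.85
eef_pos: [0.6872, -0.2244, 0.0375]
ee_rot: [-180.0, 0.0, 6.8]
wrist_force: [-0.1, 0.6, 0.7]
gripper_width: 0.147
gripper_force: 3.0
```

Emit:
servo_tool --pt "-5 0 0 0 1" --pt "-10 0 0 0 1" --pt "-15 0 0 0 1" --pt "-20 0 0 0 1" --pt "-24 0 0 0 1" --pt "-28 0 0 0 1" --pt "-32 0 0 0 1" --pt "-36 0 0 0 1" --pt "-39 0 0 0 1" --pt "-41 0 0 0 1" --pt "-42 0 0 0 1" --pt "-42 0 0 0 1"

```text
time: 28.05
eef_pos: [0.6458, -0.2291, 0.0377]
ee_rot: [-180.0, -0.0, 6.9]
wrist_force: [0.5, -0.9, -0.4]
gripper_width: 0.146
gripper_force: 3.0
```

```bash
cat > tilt.py <<'E'
from h import *
I,D=get_image("side"); P=cloud("side",D); s=get_state(); X=np.array(s["eef_pos"])+[0,0,.0548]
print(s["time"],s["eef_pos"],s["wrist_force"])
a=np.radians(6.8); d=(P-X)*1e3; lx=d[...,0]*np.cos(a)+d[...,1]*np.sin(a); ly=d[...,0]*np.sin(a)-d[...,1]*np.cos(a); lz=d[...,2]
m=(lz>-70)&(lz<-21)&(abs(ly)<15)&(abs(lx)<45)&(D>0); Z=lz[m]
for lo in range(-70,-20,10):
    k=m&(lz>lo)&(lz<=lo+10)
    if k.sum(): print(lo,k.sum(),"lx",np.median(lx[k]).round(1),lx[k].min().round(1),lx[k].max().round(1),"ly",np.median(ly[k]).round(1))
# pixel midline of the grey fuse tail, in the tool x-z plane
V,U=np.nonzero(m); p=np.array([[v,U[V==v].mean()] for v in np.unique(V) if (V==v).sum()>2])
if len(p)>3:
    c=np.polyfit(p[:,0],p[:,1],1); g=proj("side",X); e=proj("side",X-[0,0,.05])
    print("midline slope",c[0],"vertical slope",(e[0]-g[0])/(e[1]-g[1]),"u at end",np.polyval(c,e[1]),"expected",e)
E
python3 tilt.py
```

```text
28.1 [ 0.64590578 -0.22909693  0.03768264] [ 0.63352264 -0.07921063 -0.67819942]
-70 23 lx -37.9 -44.8 3.5 ly -10.8
-60 37 lx -31.9 -44.2 5.7 ly -8.3
-50 40 lx -15.3 -44.3 4.8 ly -9.6
-40 35 lx -24.8 -44.4 4.5 ly -4.3
-30 55 lx -20.8 -44.6 6.2 ly -5.4
midline slope 0.28744624284097814 vertical slope -0.014879881315108574 u at end 346.5423011296089 expected (np.float64(339.77288737920094), np.float64(201.0281106364643))
```

Emit:
servo_tool --pt "3 0 0 0 1" --pt "10 0 0 0 1" --pt "15 0 -5 0 1" --pt "15 0 -20 0 1" --pt "15 0 -45 0 1" --pt "15 0 -75 0 1" --pt "15 0 -105 0 1" --pt "15 0 -130 0 1" --pt "15 0 -145 0 1" --pt "15 0 -150 0 1" --pt "15 0 -150 0 1"

```text
time: 29.2
eef_pos: [0.6608, -0.2274, 0.188]
ee_rot: [180.0, -0.0, 6.9]
wrist_force: [-1.0, -0.5, -1.8]
gripper_width: 0.143
gripper_force: 3.0
```

```bash
python3 tilt.py; python3 look.py up7
```

```text
29.25 [ 0.66042687 -0.22727345  0.18699884] [ 0.29266445 -0.28419935 -1.5684581 ]
-60 11 lx -4.3 -10.2 -0.2 ly -1.4
-50 20 lx -4.8 -11.3 4.8 ly -5.4
-40 16 lx -1.7 -11.0 3.6 ly -2.9
-30 13 lx -0.3 -8.9 7.0 ly -4.7
midline slope 0.16818181818180925 vertical slope -0.009127754194007536 u at end 336.68775862821013 expected (np.float64(335.5449262046501), np.float64(154.46775400557425))
white [360, 118, 3, 3, 6] dx,dz from grip mm -71.5 68.0
29.3 [ 0.66016203 -0.22724566  0.1864385 ] [ 0.17104335  0.85867005 -0.86746474] 0.14303123060172984 2.999623641371727
```

Emit:
servo_tool --pt "0 0 10 0 1" --pt "0 0 40 0 1" --pt "0 0 75 0 1" --pt "0 0 105 0 1" --pt "0 0 124 0 1" --pt "0 0 128 0 1" --pt "-5 0 128 0 1" --pt "-10 0 128 0 1" --pt "-14 0 128 0 1" --pt "-17 0 128 0 1" --pt "-19 0 128 0 1" --pt "-19 0 128 0 1"

```text
time: 30.5
eef_pos: [0.6419, -0.2298, 0.0602]
ee_rot: [180.0, -0.0, 6.8]
wrist_force: [0.3, 0.8, 0.1]
gripper_width: 0.145
gripper_force: 3.0
```

Emit:
servo_tool --pt "4 0 0 0 1" --pt "12 0 0 0 1" --pt "15 0 -5 0 1" --pt "15 0 -25 0 1" --pt "15 0 -60 0 1" --pt "15 0 -100 0 1" --pt "15 0 -140 0 1" --pt "15 0 -175 0 1" --pt "15 0 -195 0 1" --pt "15 0 -200 0 1" --pt "15 0 -200 0 1"

```text
time: 31.6
eef_pos: [0.6571, -0.2277, 0.2598]
ee_rot: [180.0, -0.0, 6.9]
wrist_force: [-0.3, -0.4, -1.2]
gripper_width: 0.144
gripper_force: 3.0
```

```bash
python3 tilt.py
python3 - <<'E'
from h import *
# edges of the tail in the side image: rows below the fingertips
I,D=get_image("side"); X=np.array(get_state()["eef_pos"])+[0,0,.0548]
for z in range(-22,-64,-4):
    u,v=proj("side",X+[0,0,z/1e3]); v=int(round(v)); r=np.arange(int(u)-6,int(u)+7); print(z,v,round(u,1),I[v,r].sum(1)//3, (D[v,r]*1e3).astype(int))
E
```

```text
31.65 [ 0.65660112 -0.22764996  0.25868775] [ 0.27813719  0.06463806 -1.18355111]
-60 16 lx -1.6 -7.7 9.9 ly -4.2
-50 19 lx -0.2 -6.4 8.9 ly -6.1
-40 15 lx 0.8 -6.1 8.0 ly -5.5
-30 16 lx 2.6 -5.1 11.0 ly -2.2
midline slope 0.08791208791207857 vertical slope -0.010615800315468316 u at end 336.38800528336446 expected (np.float64(337.06596158208663), np.float64(131.1010600982696))
-22 122 337.3 [117 112  95  89  87  83  80  79 101 154 155 156 157] [3322 3346 3361 1572 1572 1564 1566 1555 1557 2216 2206 2199 2202]
-26 123 337.2 [118 116 105  93  95  95  95 112 145 156 156 157 156] [3323 3342 3342 1574 1575 1571 1565 1575 2212 2198 2206 2210 2206]
-30 124 337.2 [118 116 105  93  97  98  98 115 156 157 157 157 156] [3330 3345 3371 1575 1570 1575 1577 1581 2199 2200 2198 2191 2189]
-34 126 337.2 [120 134 139  92  97  98  98 112 157 157 154 151 149] [3340 2187 2186 1579 1578 1576 1573 1578 2176 2199 2193 2193 2184]
-38 127 337.2 [146 148 146  92  96  98  97 108 146 154 148 148 151] [2172 2184 2171 1584 1575 1573 1576 1571 2176 2183 2175 2174 2189]
-42 129 337.2 [155 155 150 105  95  97  94  94 120 150 153 153 153] [2169 2153 2172 1582 1585 1586 1584 1580 1581 2168 2151 2170 2171]
-46 130 337.2 [156 157 150  94  81  83  83  87 122 153 154 153 151] [2164 2166 2166 1585 1579 1580 1580 1587 1589 2158 2151 2163 2149]
-50 131 337.2 [158 158 152 106  75  77  77  81 114 153 153 152 150] [2158 2151 2154 1592 1593 1581 1582 1590 1589 2158 2144 2157 2148]
-54 133 337.1 [158 155 145 105  74  77  78  77 102 151 149 148 147] [2139 2140 2148 2147 1586 1575 1582 1586 1591 2144 2140 2143 2147]
-58 134 337.1 [154 150 145 119  75  77  78  79 106 149 148 148 148] [2136 2124 2138 2139 1583 1584 1589 1593 1590 2130 2127 2130 2135]
-62 135 337.1 [150 150 151 145 123 108 107 113 141 148 147 149 151] [2135 2128 2124 2131 2131 1601 1590 2130 2128 2132 2129 2114 2138]
```

The tail now leans about 4.5° towards the robot. One more push of 4.5 mm should square it.

Emit:
servo_tool --pt "0 0 15 0 1" --pt "0 0 55 0 1" --pt "0 0 100 0 1" --pt "0 0 145 0 1" --pt "0 0 180 0 1" --pt "0 0 197 0 1" --pt "0 0 200 0 1" --pt "-6 0 200 0 1" --pt "-12 0 200 0 1" --pt "-16 0 200 0 1" --pt "-19.5 0 200 0 1" --pt "-19.5 0 200 0 1"

```text
time: 32.9
eef_pos: [0.6373, -0.2306, 0.0606]
ee_rot: [180.0, -0.1, 6.8]
wrist_force: [0.6, -1.1, -1.2]
gripper_width: 0.144
gripper_force: 2.9
```

Emit:
servo_tool --pt "4 0 0 0 1" --pt "12 0 0 0 1" --pt "15 0 -5 0 1" --pt "15 0 -25 0 1" --pt "15 0 -60 0 1" --pt "15 0 -100 0 1" --pt "15 0 -140 0 1" --pt "15 0 -175 0 1" --pt "15 0 -195 0 1" --pt "15 0 -200 0 1" --pt "15 0 -200 0 1"

```text
time: 34.0
eef_pos: [0.6527, -0.2283, 0.2598]
ee_rot: [180.0, -0.0, 6.9]
wrist_force: [0.0, 0.6, -1.1]
gripper_width: 0.139
gripper_force: 2.9
```

Emit:
servo_tool --pt "0 0 -8 0 1" --pt "0 0 -15 0 1" --pt "0 0 -20 0 1" --pt "0 0 -20 0 1" --pt "0 0 -20 0 1" --force 20

```text
time: 34.5
eef_pos: [0.6523, -0.2284, 0.2795]
ee_rot: [-180.0, 0.0, 6.8]
wrist_force: [-0.5, 0.2, -0.9]
gripper_width: 0.132
gripper_force: 19.6
```

Run:
```python
from h import *
I,D=get_image("side"); s=get_state(); X=np.array(s["eef_pos"])+[0,0,.0548]; print(s["time"],s["eef_pos"],s["gripper_width"],s["gripper_force"])
for z in range(-22,-66,-4):
    u,v=proj("side",X+[0,0,z/1e3]); v=int(round(v)); r=np.arange(int(u)-6,int(u)+7); print(z,v,round(u,1),I[v,r].sum(1)//3)
# rest of the scene: changes since the start
for n in("side","top"):
    J=get_image(n)[0]; d=cv2.absdiff(J,np.load(n+".npz")["I"]).max(2)>40
    for nm,p in dict(probe=(.5042,-.3377,.12),pink=(.6188,-.2328,.05),drv_yel=(.456,-.086,.03)).items():
        u,v=map(int,proj(n,p)); print(n,nm,d[v-12:v+12,u-12:u+12].sum())
```

```text
34.55 [ 0.65220494 -0.22839397  0.27936478] 0.1341425913688013 19.58701953291893
-22 115 338.8 [116 112  90  90  90  85  84  83  84  94 116 117 118]
-26 116 338.8 [117 114  95  94  95  93  94 104 110 111 117 117 120]
-30 117 338.8 [117 114  96  94  96  95  96 110 118 117 116 118 139]
-34 119 338.8 [118 114  95  94  95  94  95 106 119 130 145 153 154]
-38 120 338.8 [117 113  95  94  95  95  96 109 138 147 152 155 155]
-42 122 338.8 [117 113  90  92  95  92  90 116 154 155 156 156 155]
-46 123 338.7 [117 113  82  79  81  80  80 110 155 157 156 156 155]
-50 124 338.7 [117 113  80  74  75  75  78 111 157 157 156 155 152]
-54 126 338.7 [134 141 109  74  75  75  78 111 156 154 151 149 150]
-58 127 338.7 [148 147 109  75  75  75  83 122 153 149 148 150 153]
-62 128 338.7 [153 154 145 124 109 112 128 144 148 148 151 153 153]
side probe 0
side pink 3
side drv_yel 37
top probe 4
top pink 0
top drv_yel 7
```

The fuse is upright to within about 2°, firmly gripped, with its lower end about 27 cm up. The probe and tube have not moved.

```bash
python3 -c "
from plant import *
print(hand_in())"
```

```text
the job is handed in; nothing more can be done
None
```

I touched the probe to the yellow screw and then the blue one, stood it back in its holster, and handed in still holding the blown fuse steady and upright, red pin on top, lower end about 27 cm up; to turn it I pressed it lightly against the empty pink tube, which showed no sign of moving.

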